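# Coffee for three: every cup on its own saucer

### The arm

A 6-joint arm with a two-finger parallel gripper is mounted at the origin on the work surface. World frame = base frame: x ahead of the robot, y to its left, z up, the work surface at z = 0. Lengths are in m, angles in rad, forces in N, time in s.
With the tool pointing down it reaches from about 0.325 to 0.9 m from the base axis. Payload 6.1 kg.
Tool frame: the origin (TCP) lies midway between the tips of the shut fingers; the grasp point (between the pads) lies 19 mm behind it; z points along the fingers, y is the line along which they close (so a half turn about z gives the same grasp; the last joint's range is limited). The gripper opens to 85 mm and grips with 20 to 120 N. Pads are 22 mm wide; open, the fingers measure 114 mm over their backs; the gripper's body (76 mm by 85 mm) begins 54 mm behind the grasp point. The pads swing forward as they close: fully open they stand 13 mm farther back than shut.
Start: joints at [1.045, 0.22, 1.526, -0, 1.395, -0.126], TCP at [0.243, 0.576, 0.231] pointing down, gripper open.
Joint ranges: [-2.98, 2.98], [-0.91, 2.08], [0.09, 2.57], [-1.24, 4.39], [0.2, 2.65], [-2.68, 2.68]. Speed limits (rad/s): [2.57, 2.57, 3.01, 3.14, 3.14, 3.14].

### API

Orientations are given as [roll, pitch, yaw] about the fixed x, y, z axes, in that order (R = Rz(yaw) Ry(pitch) Rx(roll)).
In Python, from plant import movep, move_l, set_joints, gripper_to, hold, inverse_kinematics, observe, get_image, get_calibration, Unreachable, job_done gives the robot as it stands. Calls block until the motion is done:
- movep(position, orientation): joint-space move of the TCP to a pose.
- move_l(position, feed=0.15, rotation=None, max_force=None): straight line of the TCP; rotation=None keeps the orientation; feed is the mean speed in m/s. With max_force (N) it stops when the force on the tool has changed by that much, and returns True; else False.
- set_joints(angles): joint-space move.
- gripper_to(opening, f_grip=None): finger opening in m; f_grip is the grip in N (None keeps the last); returns when the fingers have stopped.
- hold(seconds).
- inverse_kinematics(position, orientation): joint angles nearest the present ones, or None.
- observe(): the state.
- get_image(name): name is "scene" or "top" or "wrist"; returns (picture, depth): 420x560x3 uint8, red, green, blue; 420x560 float32, m along the optical axis (not along the pixel's ray), 0 where there is no reading.
- get_calibration(name): a dict with "intrinsics" (3x3 intrinsics, pixels), "dist_coeffs" ([k1, k2, p1, p2, k3] as OpenCV has them; the pictures are not rectified), "world_from_camera" (4x4, takes a point from camera to world coordinates). Camera axes: x right, y down, z forward; pixel columns grow to the right and rows downward; lengths in m; the calibration is good to about 2 mm. A picture is of the moment at which its call begins: read the wrist's pose just before it. get_calibration takes no time and is no camera call; for the wrist camera it gives the pose at the moment of the call.
A pose or a line that the arm cannot do raises Unreachable and nothing moves.
- job_done(): hands the job in; it is judged then, once.
The state is a dict: "time_s": time; "q": joint angles; "joint_velocities": joint speeds; "joint_torque": joint torques, N m; "eef_pos": TCP position; "tcp_rot": TCP orientation; "ft_force": force on the tool from outside, world axes, zero at the start; "torque": the same for the moment, N m; "opening": finger opening in m; "grasp_force": force on a finger pad.
Only numpy, scipy, OpenCV 4.12 (cv2) and the standard library are available. Lean on these libraries where they do the work, as an engineer would, in place of code of your own. Each camera call takes 0.05 s, during which the arm holds its last target. There are 200 camera calls.

### The job

The coffee things are laid out, but all three cups stand on one another's saucers. Move the cups so that each stands upright in the middle of the saucer that matches it in shape and size, the square cup lined up with the sides of its saucer (the handle may point any way); the cork mat is free if a cup has to wait. It is porcelain: set the cups down gently, do not drop or knock them over, and leave the saucers, milk jug, sugar jar and teaspoon where they are.

Things in the scene. Friction and masses are not known exactly. Their poses are not given: they have to be found in the camera images.
- espresso_cup: The small round cream porcelain cup, empty and open-topped, straight-sided: 58 mm across, 52 mm high, foot ring 40 mm across, loop handle sticking out 24 mm towards its +y. About 0.11 kg. Origin: centre of its underside; z up. Its sides are plain and upright from 19 mm above its underside to the rim, so it is best gripped across its x axis, clear of the handle. It belongs on the small saucer.
- coffee_cup: The larger round cream porcelain cup, empty and open-topped, straight-sided: 68 mm across, 70 mm high, foot ring 50 mm across, loop handle sticking out 29 mm towards its +y. About 0.22 kg. Origin: centre of its underside; z up. Sides upright from 19 mm above its underside to the rim; grip it across its x axis, clear of the handle. It belongs on the large saucer.
- square_cup: The square cream porcelain cup, empty and open-topped: 58 x 58 mm, 60 mm high, on a 42 mm square foot 6 mm high, loop handle sticking out 26 mm from its +y side. About 0.19 kg. Origin: centre of its underside; x and y are square to its sides, z up. Flat upright sides from 6 mm above its underside to the rim; grip it across its x axis, clear of the handle. It belongs on the square saucer.
- small_saucer: The small round saucer of sage-green stoneware, 118 mm across, rim 13 mm high, loose, 0.15 kg. Origin: centre of its underside; the flat round floor for the cup is 5 mm above that and about 76 mm across. For the espresso cup.
- large_saucer: The large round saucer of the same stoneware, 154 mm across, rim 16 mm high, loose, 0.26 kg. Origin: centre of its underside; the flat round floor is 5 mm above that and about 94 mm across. For the larger round cup.
- square_saucer: The square saucer of the same stoneware, about 134 x 134 mm, rim 14 mm high, loose, 0.24 kg. Origin: centre of its underside; x and y are square to its sides; the flat square floor is 5 mm above the underside and about 86 x 86 mm. For the square cup.
- cork_mat: A round cork mat, 124 mm across and 4 mm thick, fixed on the worktop and empty. Origin: centre of its underside. A free spot where a cup can wait.
- milk_jug: Bystander: a steel milk jug, 72 mm across, 92 mm high, handle sticking out to 66 mm from its axis towards its +y. Origin: centre of its underside.
- sugar_jar: Bystander: a round glass sugar jar with a wooden lid and knob, 72 mm across, 88 mm high. Origin: centre of its underside.
- teaspoon: Bystander: a steel teaspoon, about 132 mm long and 7 mm high, lying along its x axis, bowl to +x. Origin: at its underside, 62 mm behind the bowl's tip.

How it is judged:
At the end, for the whole second after the job is handed in: Each cup stands on its own saucer, within 12 mm of its centre, upright within 0.1 rad, foot within 3 mm of the saucer's floor, let go and at rest; saucers flat within 0.06 rad; the square cup's sides within 0.25 rad of parallel to its saucer's, in any quarter turn (horizontal distance between espresso_cup and small_saucer below 0.012 m and z of espresso_cup in the frame of small_saucer between 0.002 and 0.008 m and angle between each of espresso_cup, coffee_cup, square_cup's own z axis and vertical below 0.1 rad and angle between each of small_saucer, large_saucer, square_saucer's own z axis and vertical below 0.06 rad and linear speed of each of espresso_cup, coffee_cup, square_cup below 0.02 m/s and angular speed of each of espresso_cup, coffee_cup, square_cup below 0.2 rad/s and horizontal distance between coffee_cup and large_saucer below 0.012 m and z of coffee_cup in the frame of large_saucer between 0.002 and 0.008 m and horizontal distance between square_cup and square_saucer below 0.012 m and z of square_cup in the frame of square_saucer between 0.002 and 0.008 m and (angle between the x axis of square_cup and the x axis of square_saucer, either way round below 0.25 rad or angle between the x axis of square_cup and the y axis of square_saucer, either way round below 0.25 rad)); the robot touches nothing.
It fails at once if a cup is knocked over (angle between any of espresso_cup, coffee_cup, square_cup's own z axis and vertical above 0.6 rad).
It fails at once if a cup is dropped from more than about 25 mm, or knocked flying ((contact force between the fingers and espresso_cup below 0.05 N and linear speed of espresso_cup above 0.7 m/s) or (contact force between the fingers and coffee_cup below 0.05 N and linear speed of coffee_cup above 0.7 m/s) or (contact force between the fingers and square_cup below 0.05 N and linear speed of square_cup above 0.7 m/s)).
It fails at once if a saucer is pushed or carried more than 30 mm from its place (distance of any of small_saucer, large_saucer, square_saucer from where it was at the start of the episode above 0.03 m).
It fails at once if the milk jug, sugar jar or teaspoon is moved more than 30 mm (distance of any of milk_jug, sugar_jar, teaspoon from where it was at the start of the episode above 0.03 m).
It also fails if it takes over 104 s, if anything falls off the work surface, if the arm or the gripper's body presses on something with over 40 N, if the wrist force passes 120 N, or if a joint passes its speed limit or range.

## Working session

There is one attempt and no reset: what is moved stays moved. The work goes in short steps, each a Python script; the robot and the scene stay as the last script left them, time stands still between calls to the robot, and variables do not carry over. Pictures are saved under pics/ and viewed, at most 14 in all, crops included, and the job is handed in when it is done.

```bash
ls; mkdir -p pics; python3 - <<'E'
from plant import *
import cv2,numpy as np
for n in("scene","top"):
    im,d=get_image(n);c=get_calibration(n)
    cv2.imwrite(f"pics/{n}0.png",im[:,:,::-1]);np.savez(f"{n}0.npz",im=im,d=d,K=c["intrinsics"],D=c["dist_coeffs"],T=c["world_from_camera"])
    print(n,np.round(c["intrinsics"],1).tolist(),c["dist_coeffs"],np.round(c["world_from_camera"],3).tolist())
print(observe()["time_s"])
E
```

```text
pics
scene [[409.9, 0.0, 277.8], [0.0, 409.9, 212.6], [0.0, 0.0, 1.0]] [0.03080553 0.         0.         0.         0.        ] [[0.548, 0.482, -0.684, 1.162], [0.837, -0.306, 0.454, -0.396], [0.01, -0.821, -0.57, 0.563], [0.0, 0.0, 0.0, 1.0]]
top [[517.3, 0.0, 274.3], [0.0, 517.3, 213.4], [0.0, 0.0, 1.0]] [-0.01318772  0.          0.          0.          0.        ] [[-0.0, -0.983, 0.184, 0.382], [-1.0, -0.0, -0.003, 0.021], [0.003, -0.184, -0.983, 1.043], [0.0, 0.0, 0.0, 1.0]]
0.1
```

View pics/top0.png

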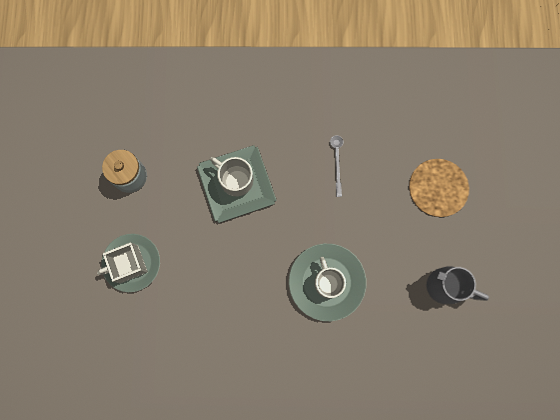

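View pics/scene0.png

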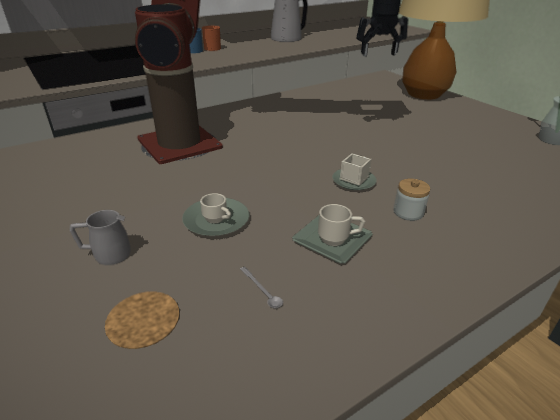

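The top view shows:
- The coffee cup (235,176) is on the square saucer (236,184).
- The square cup (124,262) is on the small saucer (131,263).
- The espresso cup (331,283) is on the large saucer (327,282).
- The mat is at (439,188), the jug at (458,285), the jar at (121,168) and the spoon at (338,165).

The scene view agrees. Next I'll measure with depth from both cameras.

```bash
cat > h.py <<'E'
import numpy as np,cv2
from scipy.optimize import least_squares
def cloud(im,d,K,D,T):
    v,u=np.nonzero(d>0.05)
    n=cv2.undistortPoints(np.stack([u,v],1).astype(float)[:,None],K,D)[:,0]
    z=d[v,u]; P=np.c_[n*z[:,None],z]@T[:3,:3].T+T[:3,3]
    hsv=cv2.cvtColor(im,cv2.COLOR_RGB2HSV)[v,u]
    return P,hsv
def load(f):
    a=np.load(f);return cloud(a['im'],a['d'],a['K'],a['D'],a['T'])
def ray(px,c,z):  # pixel -> world at height z
    K,D,T=c
    n=cv2.undistortPoints(np.array(px,float).reshape(-1,1,2),K,D)[:,0]
    r=np.c_[n,np.ones(len(n))]@T[:3,:3].T
    return T[:3,3]+r*((z-T[2,3])/r[:,2])[:,None]
def circ(p,r=None):
    c0=p.mean(0)
    if r: s=least_squares(lambda q:np.hypot(*(p-q).T)-r,c0,loss='soft_l1',f_scale=.001)
    else: s=least_squares(lambda q:np.hypot(*(p-q[:2]).T)-q[2],[*c0,.03],loss='soft_l1',f_scale=.001)
    return s.x
E
python3 - <<'E'
from h import *
tops={}
for f in("top0.npz","scene0.npz"):
    P,h=load(f);a=np.load(f);print(f)
    # coarse centres from the top image
    if f[0]=='t':
        c=(a['K'],a['D'],a['T'])
        S=ray([(131,263),(327,282),(236,184)],c,.01)[:,:2];C=ray([(124,262),(331,283),(235,176)],c,.06)[:,:2]
        print(ray([(439,188)],c,.004),ray([(338,140),(338,195)],c,.004),ray([(458,285),(121,168)],c,.09))
    tab=(np.abs(P[:,2])<.01)&(np.hypot(P[:,0]-.5,P[:,1])<.3);print("table z",np.median(P[tab,2]))
    for s,n,R in zip(S,("small","large","square"),(.059,.077,.09)):
        m=(np.hypot(*(P[:,:2]-s).T)<R+.015)&(P[:,2]<.025)&(P[:,2]>.003)&(h[:,0]>50)&(h[:,0]<95)&(h[:,1]>35)
        q=P[m]
        hull=cv2.convexHull(q[:,:2].astype(np.float32))[:,0].astype(float)
        print(n,len(q),"zpct",np.percentile(q[:,2],[5,50,98]).round(4),"circ",circ(hull),circ(hull,R),"rect",cv2.minAreaRect(q[:,:2].astype(np.float32)))
    for s,n in zip(C,("squarecup","espresso","coffee")):
        m=(np.hypot(*(P[:,:2]-s).T)<.06)&(P[:,2]>.03)
        q=P[m];zt=np.percentile(q[:,2],98);r=q[q[:,2]>zt-.005]
        print(n,len(q),"ztop",zt,len(r),"circ",circ(r[:,:2]),"rect",cv2.minAreaRect(r[:,:2].astype(np.float32)))
        b=q[q[:,2]<zt-.01][:,:2]; b=b[np.argsort(-np.hypot(*(b-s).T))[:15]]; print("  far pts(handle)",b.mean(0)-s)
E
```

```text
top0.npz
[[ 0.62984154 -0.3229164   0.004     ]] [[ 0.7332271  -0.11626618  0.004     ]
 [ 0.61487851 -0.11351982  0.004     ]] [[ 0.42686072 -0.3187131   0.09      ]
 [ 0.64816675  0.31006979  0.09      ]]
table z 0.0005838976539989105
small 16 zpct [0.0086 0.0115 0.0149] circ [0.47246878 0.31645426 0.04218355] [0.48027793 0.29971359] rect ((0.4576265215873718, 0.35238879919052124), (0.04935102164745331, 0.008484604768455029), 24.028547286987305)
large 2 zpct [0.0049 0.0063 0.0078] circ [ 0.41436328 -0.04417584  0.01007352] [ 0.41436328 -0.04417584] rect ((0.4143632650375366, -0.04417583718895912), (0.020147034898400307, 0.0), -151.78675842285156)
square 12 zpct [0.003  0.0067 0.0106] circ [0.63232179 0.11698134 0.03533152] [0.6560483  0.06130853] rect ((0.6213805675506592, 0.12673082947731018), (0.06961162388324738, 0.03943140432238579), 46.68522644042969)
squarecup 742 ztop 0.06845217475900461 259 circ [0.4720771  0.30715063 0.02999952] rect ((0.47227680683135986, 0.3071286976337433), (0.05832184478640556, 0.05811293423175812), 22.23700523376465)
  far pts(handle) [-0.01959701  0.04991535]
espresso 341 ztop 0.06059204474787583 154 circ [ 0.43368345 -0.08861802  0.02689749] rect ((0.4344203770160675, -0.08851715922355652), (0.055439628660678864, 0.05652419850230217), 89.62189483642578)
  far pts(handle) [0.04795508 0.01516947]
coffee 649 ztop 0.07789631559223073 201 circ [0.64111875 0.09405374 0.03181816] rect ((0.6413050293922424, 0.09425115585327148), (0.0664932131767273, 0.06644994765520096), 18.632858276367188)
  far pts(handle) [0.03310617 0.04603301]
scene0.npz
table z 0.0012384194159492101Traceback (most recent call last):
  File "<stdin>", line 14, in <module>
TypeError: 'NoneType' object is not subscriptable
```

```bash
python3 - <<'E'
from h import *
S=np.array([[.462,.299],[.435,-.085],[.63,.09]]);C=np.array([[.472,.307],[.434,-.0886],[.641,.094]])
for f in("top0.npz","scene0.npz"):
    P,h=load(f);print(f)
    a=np.load(f)
    if f[0]=='t': print("hsv on saucer",cv2.cvtColor(a['im'],cv2.COLOR_RGB2HSV)[[310,200,285],[327,215,115]])
    for s,n,R in zip(S,("small","large","square"),(.059,.077,.095)):
        m=(np.hypot(*(P[:,:2]-s).T)<R+.02)&(P[:,2]<.025)&(h[:,0]>50)&(h[:,0]<95)&(h[:,1]>20)
        q=P[m]
        k=np.hypot(*(q[:,:2,None]-np.median(q[:,:2],0)[:,None]).transpose(1,0,2))if 0 else None
        hull=cv2.convexHull(q[:,:2].astype(np.float32))[:,0].astype(float)
        print(n,len(q),"zpct",np.percentile(q[:,2],[5,50,98]).round(4),"circ",circ(hull).round(4),circ(hull,R).round(4),"rect",cv2.minAreaRect(q[:,:2].astype(np.float32)))
    for s,n in zip(C,("squarecup","espresso","coffee")):
        m=(np.hypot(*(P[:,:2]-s).T)<.06)&(P[:,2]>.03)
        q=P[m];zt=np.percentile(q[:,2],98);r=q[q[:,2]>zt-.005]
        b=q[q[:,2]<zt-.01][:,:2]; b=b[np.argsort(-np.hypot(*(b-s).T))[:15]]
        print(n,len(q),"ztop",zt.round(4),len(r),"circ",circ(r[:,:2]).round(4),"rect",cv2.minAreaRect(r[:,:2].astype(np.float32)),"handle",(b.mean(0)-s).round(3))
E
```

```text
top0.npz
hsv on saucer [[ 62  28 126]
 [ 60  31  65]
 [ 63  28  81]]
small 1333 zpct [0.004  0.01   0.0159] circ [0.4757 0.3041 0.0574] [0.476  0.3048] rect ((0.47579580545425415, 0.30367204546928406), (0.11506510525941849, 0.1138743907213211), 21.169902801513672)
large 3791 zpct [0.0035 0.01   0.0182] circ [ 0.4374 -0.0867  0.0755] [ 0.4365 -0.0868] rect ((0.437589555978775, -0.08644677698612213), (0.15046286582946777, 0.14934907853603363), 89.69884490966797)
square 2764 zpct [0.0035 0.0094 0.016 ] circ [0.6374 0.0969 0.0863] [0.637  0.1056] rect ((0.6381230354309082, 0.09653982520103455), (0.1336953490972519, 0.13283520936965942), 18.82127571105957)
squarecup 742 ztop 0.0685 259 circ [0.4721 0.3072 0.03  ] rect ((0.47227680683135986, 0.3071286976337433), (0.05832184478640556, 0.05811293423175812), 22.23700523376465) handle [-0.02   0.046]
espresso 341 ztop 0.0606 154 circ [ 0.4337 -0.0886  0.0269] rect ((0.4344203770160675, -0.08851715922355652), (0.055439628660678864, 0.05652419850230217), 89.62189483642578) handle [0.046 0.015]
coffee 649 ztop 0.0779 201 circ [0.6411 0.0941 0.031
[... 613 characters left out ...]
6658 0.0855] rect ((0.6391794681549072, 0.09384788572788239), (0.12986834347248077, 0.13304290175437927), 19.109512329101562)
squarecup 590 ztop 0.0671 143 circ [0.4739 0.3053 0.0306] rect ((0.473312646150589, 0.30523815751075745), (0.05973587930202484, 0.0630531758069992), 21.21453094482422) handle [-0.001 -0.028]
espresso 553 ztop 0.0589 133 circ [ 0.4346 -0.0901  0.0267] rect ((0.4345003068447113, -0.0908709466457367), (0.05795571208000183, 0.05601263791322708), 3.5918610095977783) handle [0.048 0.012]
coffee 1139 ztop 0.0767 199 circ [0.6417 0.0919 0.0317] rect ((0.6414865255355835, 0.09150593727827072), (0.06675325334072113, 0.06839650124311447), 30.531938552856445) handle [0.038 0.044]
```

Both views agree to about 2 mm. The measured cup tops are 0.067, 0.059 and 0.077 m, and the saucer floor is about 5 mm up. Next I'll move the square cup to the mat and check it.

```bash
cat > mv.py <<'E'
from plant import *
import numpy as np
from h import *
H=.2
def rot(y): return [np.pi,0,np.arctan2(np.sin(y),np.cos(y))]
def best(xy,yaws):
    c=[(abs(q[5]),y) for y in yaws if (q:=inverse_kinematics([*xy,H],rot(y))) is not None]
    print("q6 options",np.round(c,2).tolist()); return min(c)[1]
def pick(xy,yaw,z,f=30):
    gripper_to(.085)
    movep([*xy,H],rot(yaw)); 
    if move_l([*xy,z],feed=.12,max_force=8): print("CONTACT on descent",observe()["eef_pos"]); return False
    gripper_to(.02,f); o=observe(); print("grip",o["opening"],o["grasp_force"],o["eef_pos"])
    move_l([*xy,z+.03],feed=.06); move_l([*xy,H],feed=.2); o=observe();print("lifted",o["opening"],o["grasp_force"],"t",o["time_s"]); return o["grasp_force"]>5
def place(xy,yaw,z):
    movep([*xy,H],rot(yaw)); move_l([*xy,z+.02],feed=.15)
    hit=move_l([*xy,z-.006],feed=.03,max_force=4); print("touch",hit,np.round(observe()["eef_pos"],4),"expected z",z)
    gripper_to(.085); move_l([*xy,H],feed=.15); print("t",observe()["time_s"])
def snap(name):
    im,d=get_image("top");c=get_calibration("top")
    cv2.imwrite(f"pics/{name}.png",im[:,:,::-1]);np.savez(name+".npz",im=im,d=d,K=c["intrinsics"],D=c["dist_coeffs"],T=c["world_from_camera"])
def cupfit(name,s,zmin=.03):
    P,h=load(name+".npz");q=P[(np.hypot(*(P[:,:2]-s).T)<.06)&(P[:,2]>zmin)]
    zt=np.percentile(q[:,2],98);r=q[q[:,2]>zt-.005][:,:2]
    b=q[q[:,2]<zt-.01][:,:2];b=b[np.argsort(-np.hypot(*(b-s).T))[:15]]
    print(name,"ztop",zt.round(4),"circ",circ(r).round(4),"rect",cv2.minAreaRect(r.astype(np.float32)),"handle",(b.mean(0)-s).round(3))
E
python3 - <<'E'
from mv import *
y=best((.473,.3065),[np.radians(a) for a in(112,-68)])
if pick((.473,.3065),y,.017):
    y2=best((.63,-.323),[np.radians(a) for a in range(-180,180,30)])
    print("pick yaw",np.degrees(y),"place yaw",np.degrees(y2))
    place((.63,-.323),y2,.016)
    snap("s1");cupfit("s1",(.63,-.323))
E
```

```text
q6 options [[0.05, 1.95]]
grip 0.057913305547929526 33.2132488489151 [0.47345488 0.30670617 0.01764392]
lifted 0.05783904713337263 32.80298352241516 t 5.2583
q6 options [[2.16, -3.14], [2.68, -2.62], [2.56, -1.57], [2.03, -1.05], [1.51, -0.52], [0.99, 0.0], [0.46, 0.52], [0.06, 1.05], [0.59, 1.57], [1.11, 2.09], [1.63, 2.62]]
pick yaw 112.0 place yaw 59.99999999999999
touch True [ 0.6299 -0.3229  0.0165] expected z 0.016
t 11.2333
s1 ztop 0.5359 circ [-51.6528  46.6526  70.2412] rect ((0.6104158759117126, -0.27685827016830444), (0.011523017659783363, 0.0034109363332390785), 46.02470397949219) handle [0.008 0.044]
```

View pics/s1.png

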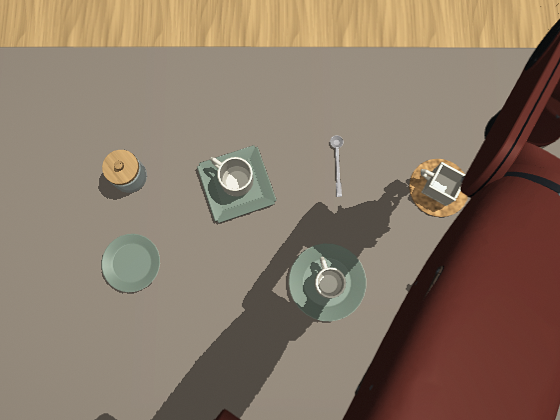

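The square cup stands on the mat at (447,185), and the small saucer (130,263) is empty. I'll refit that saucer and move the espresso cup onto it.

```bash
cat >> mv.py <<'E'
def saucer(name,s,R):
    P,h=load(name+".npz");q=P[(np.hypot(*(P[:,:2]-s).T)<R+.02)&(P[:,2]<.025)&(h[:,0]>50)&(h[:,0]<95)&(h[:,1]>20)]
    hull=cv2.convexHull(q[:,:2].astype(np.float32))[:,0].astype(float)
    c=circ(hull);print("saucer",len(q),c.round(4),cv2.minAreaRect(q[:,:2].astype(np.float32)));return c[:2]
E
python3 - <<'E'
from mv import *
s=saucer("s1",(.476,.304),.059)
print(s)
if np.hypot(*(s-[.476,.3037]))>.004: raise SystemExit
s=(s+[.476,.303])/2
e=(.4342,-.0895)
y=best(e,[np.radians(a) for a in(17,-163)])
if pick(e,y,.015):
    y2=best(s,[np.radians(a) for a in range(-180,180,30)]);print(np.degrees(y2))
    place(s,y2,.015)
    snap("s2");cupfit("s2",s);saucer("s2",(.4374,-.0868),.077)
E
```

```text
saucer 2629 [0.4757 0.3047 0.0577] ((0.47569018602371216, 0.30438634753227234), (0.1151580661535263, 0.11383061110973358), 89.48851776123047)
[0.47574915 0.30468704]
q6 options [[0.89, 0.3], [2.25, -2.84]]
grip 0.05679665610492439 32.43798417790225 [ 0.43472842 -0.08968356  0.0155386 ]
lifted 0.05587512230408743 32.075715047212725 t 16.3083
q6 options [[1.14, -3.14], [1.67, -2.62], [2.19, -2.09], [2.52, -0.52], [2.0, 0.0], [1.48, 0.52], [0.95, 1.05], [0.43, 1.57], [0.1, 2.09], [0.62, 2.62]]
119.99999999999999
touch True [0.4757 0.3037 0.0154] expected z 0.015
t 21.45
s2 ztop 0.5873 circ [0.4777 0.2506 0.008 ] rect ((0.47598379850387573, 0.24888689815998077), (0.037818096578121185, 0.015935305505990982), 19.37364959716797) handle [ 0.023 -0.051]
saucer 4627 [ 0.4376 -0.0866  0.0754] ((0.4374501705169678, -0.08645419776439667), (0.14910081028938293, 0.15053492784500122), 0.21609601378440857)
```

View pics/s2.png

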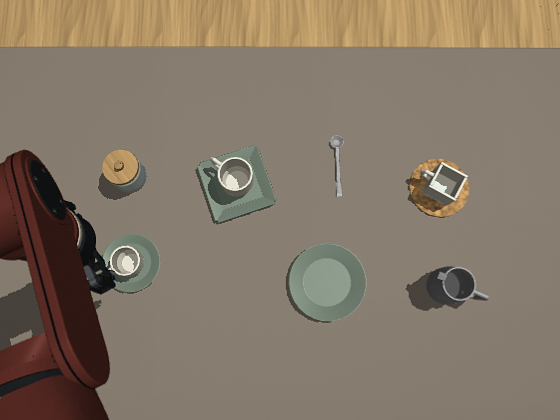

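The espresso cup stands at (126,262) on the small saucer, and the large saucer (327,282) is empty. I'll get its exact pose in the next unobstructed picture. Now the coffee cup.

```bash
python3 - <<'E'
from mv import *
L=np.array([.4375,-.0868]);e=(.6414,.093)
y=best(e,[np.radians(a) for a in(53,-127)])
if pick(e,y,.022):
    snap("s3");cupfit("s3",(.476,.304));saucer("s3",(.476,.304),.059)
    y2=best(L,[np.radians(a) for a in range(-180,180,30)]);print(np.degrees(y2))
    place(L,y2,.022)
    snap("s4");cupfit("s4",(.476,.304));cupfit("s4",(.63,-.323));cupfit("s4",L);saucer("s4",(.638,.0955),.095)
E
```

```text
q6 options [[0.67, 0.93], [2.47, -2.22]]
grip 0.06591540877083452 34.77718856418505 [0.64201432 0.09305342 0.02288742]
lifted 0.06585920412711076 34.37810709932819 t 26.2417
s3 ztop 0.06 circ [0.4753 0.3031 0.0268] rect ((0.47676464915275574, 0.31330281496047974), (0.03744543716311455, 0.05960424616932869), 73.06306457519531) handle [-0.026  0.04 ]
saucer 556 [0.4758 0.3064 0.0561] ((0.4809136390686035, 0.33545929193496704), (0.05234312638640404, 0.10932835191488266), 77.42327117919922)
q6 options [[1.94, -3.14], [2.47, -2.62], [2.24, -1.05], [1.72, -0.52], [1.2, 0.0], [0.67, 0.52], [0.15, 1.05], [0.37, 1.57], [0.9, 2.09], [1.42, 2.62]]
59.99999999999999
touch True [ 0.4373 -0.0868  0.0226] expected z 0.022
t 30.8583
s4 ztop 0.0601 circ [0.4753 0.3033 0.0269] rect ((0.4750346839427948, 0.3031867444515228), (0.05563464015722275, 0.05758378282189369), 0.5322657227516174) handle [-0.026  0.04 ]
s4 ztop 0.0671 circ [ 0.6297 -0.321   0.0295] rect ((0.6300990581512451, -0.3215874433517456), (0.056807100772857666, 0.0599280409514904), 60.247005462646484) handle [0.025 0.046]
s4 ztop 0.5867 circ [ 0.4272 -0.0825  0.0508] rect ((0.4190513491630554, -0.07858619093894958), (0.11726056039333344, 0.04643131047487259), 65.43790435791016) handle [-0.011 -0.009]
saucer 3963 [0.6378 0.096  0.0846] ((0.6376814842224121, 0.09561106562614441), (0.13215190172195435, 0.13117916882038116), 19.189069747924805)
```

View pics/s4.png

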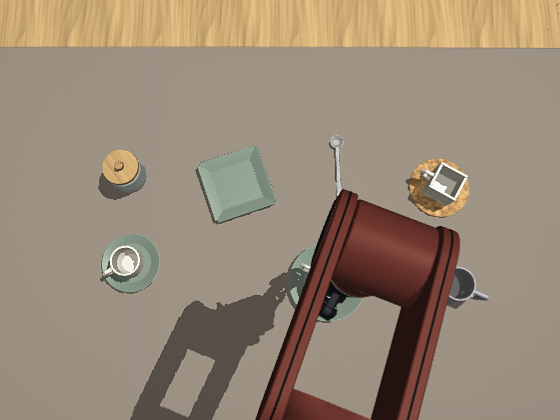

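The espresso cup measures within 2 mm of its saucer centre. The square cup (448,185) stands well on the mat, and the square saucer (236,184) is empty.

```bash
python3 - <<'E'
from mv import *
S=np.array([.638,.095]);e=(.63,-.3225)
y=np.radians(60)
if pick(e,y,.016):
    y2=best(S,[np.radians(a) for a in (19,109,-71,-161)]);print(np.degrees(y2))
    place(S,y2,.017)
    snap("tmp")
    movep([.45,-.3,.35],rot(np.radians(60)))
    snap("s5");cupfit("s5",(.476,.304));cupfit("s5",S);cupfit("s5",(.4375,-.0868));saucer("s5",(.638,.0955),.095);saucer("s5",(.4375,-.0868),.077)
E
```

```text
grip 0.057629213052996855 33.41872036457062 [ 0.63037859 -0.32275959  0.01675235]
lifted 0.057646595033268445 33.04044842720032 t 35.9083
q6 options [[1.26, 0.33], [0.31, 1.9], [1.88, -2.81]]
109.0
touch True [0.6378 0.095  0.0175] expected z 0.017
t 41.0917
s5 ztop 0.0604 circ [0.4753 0.3033 0.0268] rect ((0.4748937487602234, 0.3036295473575592), (0.055325839668512344, 0.05615467205643654), 1.899617075920105) handle [-0.026  0.04 ]
s5 ztop 0.0679 circ [0.6368 0.0949 0.0299] rect ((0.6371057033538818, 0.0951007604598999), (0.05859947204589844, 0.05775295943021774), 19.128938674926758) handle [-0.019  0.048]
s5 ztop 0.0785 circ [ 0.4374 -0.0859  0.0318] rect ((0.437337726354599, -0.08612280339002609), (0.0662289410829544, 0.06632722169160843), 37.8802375793457) handle [0.027 0.05 ]
saucer 2805 [0.6382 0.0952 0.0846] ((0.6379516124725342, 0.09583359211683273), (0.132549449801445, 0.1313476413488388), 18.970027923583984)
saucer 3411 [ 0.4377 -0.0865  0.0755] ((0.43762826919555664, -0.08638773113489151), (0.15049920976161957, 0.14937613904476166), 89.88040161132812)
```

View pics/s5.png

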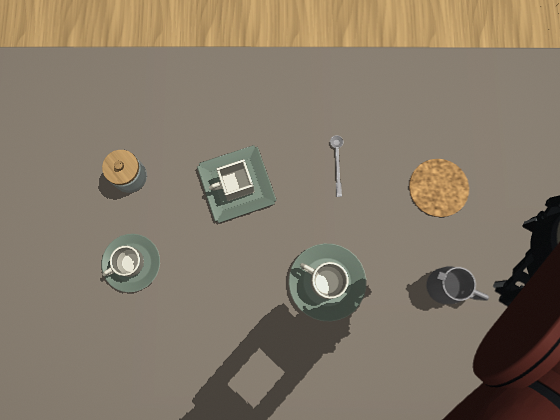

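All three cups stand on their own saucers at (126,262), (235,179) and (330,281), within about 2 mm of centre, with the square cup aligned. The jug, jar and spoon haven't moved and the arm is clear.

```bash
python3 -c "
from plant import *
hold(.5);print(job_done())"
```

```text
the job is handed in; nothing more can be done
None
```

The job is handed in: all three cups stand on their matching saucers, each measured within about 2 mm of centre, with the square cup lined up to under 1° and the saucers, jug, jar and spoon left in place; the last move finished at about 41 s of the 104 s allowed, and no verdict was shown.

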